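# Restock the flower trays by colour

## Task

Restock the two blue display trays at the market stall: lay the full-size pack of purple flowers flat in the tray with the purple card and the full-size yellow pack flat in the tray with the yellow card, then put the half-size pack of each colour flat and centred on top of the full-size pack of the same colour. Set the packs down rather than dropping them, let go of everything, and leave the half-size white pack and the two round tubs where they stand.

Things in the scene. Friction and masses are not known exactly. Their poses are not given: they have to be found in the camera images.
- full_purple_center (a point): centre (half-way up) of the FULL-SIZE pack of purple flowers: a rigid clear box full of purple petals, 100 x 58 mm and 40 mm high, about 0.12 kg, loose. x along its 100 mm length, y across its 58 mm width, z up. Stands flat on the table at the start, its length within 0.35 rad of world x
- half_purple_center (a point): centre (half-way up) of the HALF-SIZE pack of purple flowers: a rigid clear box full of purple petals, 54 x 54 mm and 36 mm high, about 0.06 kg, loose, x and y along its sides, z up. Stands flat on the table at the start, sides within 0.35 rad of world x and y
- tray_purple: shallow blue display tray with a purple card lying on the ledge on its far side (+x). Open on top, fixed to the table. Origin: middle of its underside, at table height; x and y along its sides, z up. Inside 160 mm along x and 150 mm along y, centred on the origin; walls 5 mm thick, rim 18 mm high, flat inner floor 5 mm above the table. The ledge (40 x 110 mm, 18 mm high) lies beyond the +x wall. It is turned by at most 0.25 rad from the world axes
- full_yellow_center (a point): centre (half-way up) of the FULL-SIZE pack of yellow flowers: a rigid clear box full of yellow petals, 100 x 58 mm and 40 mm high, about 0.12 kg, loose. x along its 100 mm length, y across its 58 mm width, z up. Stands flat on the table at the start, its length within 0.35 rad of world x
- half_yellow_center (a point): centre (half-way up) of the HALF-SIZE pack of yellow flowers: a rigid clear box full of yellow petals, 54 x 54 mm and 36 mm high, about 0.06 kg, loose, x and y along its sides, z up. Stands flat on the table at the start, sides within 0.35 rad of world x and y
- tray_yellow: shallow blue display tray with a yellow card lying on the ledge on its far side (+x). Open on top, fixed to the table. Origin: middle of its underside, at table height; x and y along its sides, z up. Inside 160 mm along x and 150 mm along y, centred on the origin; walls 5 mm thick, rim 18 mm high, flat inner floor 5 mm above the table. The ledge (40 x 110 mm, 18 mm high) lies beyond the +x wall. It is turned by at most 0.25 rad from the world axes
- half_white_center (a point): centre (half-way up) of the HALF-SIZE pack of white flowers: a rigid clear box full of white petals, 54 x 54 mm and 36 mm high, about 0.06 kg, loose, x and y along its sides, z up. Stands flat on the table at the start, sides within 0.35 rad of world x and y. Not wanted now: it stays where it is, among the others
- tub_dark_center (a point): centre of a round tub with dark brown contents and a clear lid, 80 mm across, 50 mm high, standing beyond the packs; stays where it is
- tub_green_center (a point): centre of a round tub with green contents and a clear lid, 80 mm across, 50 mm high, standing beyond the packs; stays where it is
Things that resemble listed ones, but are neither listed nor needed, are in the scene too. What is shaped like the part that bears half_yellow_center but red is not meant.

How it is judged:
By the outcome, as a careful person would: the job done as asked, in the order asked, and still so for the second after the job is handed in, with the robot touching nothing.
It also fails if it takes over 96 s, if anything falls off the work surface, if the arm or the gripper's body presses on something with over 40 N, if the wrist force passes 120 N, or if a joint passes its speed limit or range.

## Robot

A 6-joint arm with a two-finger parallel gripper is mounted at the origin on the work surface. World frame = base frame: x ahead of the robot, y to its left, z up, the work surface at z = 0. Lengths are in mm, angles in rad, forces in N, time in s.
With the tool pointing down it reaches from about 375 to 925 mm from the base axis. Payload 5.7 kg.
Tool frame: the origin (TCP) lies midway between the tips of the shut fingers; the grasp point (between the pads) lies 19 mm behind it; z points along the fingers, y is the line along which they close (so a half turn about z gives the same grasp; the last joint's range is limited). The gripper opens to 85 mm and grips with 20 to 120 N. Pads are 22 mm wide; open, the fingers measure 114 mm over their backs; the gripper's body (76 mm by 85 mm) begins 54 mm behind the grasp point. The pads swing forward as they close: fully open they stand 13 mm farther back than shut.
Start: joints at [-1.251, 0.359, 1.51, -0, 1.272, -0.115], TCP at [252.718, -544.145, 209.067] pointing down, gripper open.
Joint ranges: [-2.97, 2.97], [-1.01, 2.36], [0.21, 2.38], [-0.96, 4.11], [0.2, 2.71], [-2.98, 2.98]. Speed limits (rad/s): [2.39, 2.39, 3.14, 3.14, 3.14, 3.14].

## Interface

Orientations are given as a unit quaternion [w, x, y, z].
In Python, from station import telemetry, vision, robot gives the robot as it stands.
- The arm moves only by the tool servo_tool, never from a script. Its argument "rows" is a list of rows, each a list of 7 numbers: the turn, a rotation vector about the tool's x, y, z in rad, then the shift along the tool's x, y, z in mm, then the finger opening in mm, from 0 to 85.4. A call has 1 to 20 rows; each row shifts and turns the commanded pose from where the row before left it, along the tool's axes as they then stand; what a row does not reach is not made up. A row lasts 1/8 s, in which the tool goes at most 62.5 mm and 10.7 degrees, less where a joint would pass 70% of its speed; a pose out of reach is approached as far as the arm can. A call is refused whole if a number of a shift passes 62.5 or a number of a turn 0.188, either way. A call with a gripper value outside its range is refused whole. The fingers move at their own pace and stop on an object; the grip force is fixed at half the most. Time passes only in rows, so rows that do not move let the fingers close. It gives the time, the measured TCP pose, the force, the opening and the grip force at its end, in the units of the state.
- telemetry.get_obs(): the state, without advancing time (a new reading comes with each control period).
- vision.capture(name): name is "scene" or "top" or "wrist"; returns the picture (420x560x3 uint8, red, green, blue); there is no depth.
- vision.camera_model(name): a dict with "fx", "fy", "cx", "cy" (pixels), "position" and "rotation" of the camera in the world. Camera axes: x right, y up, looking along -z (the intrinsics and any distortion apply to the point x, -y, -z); pixel columns grow to the right and rows downward; lengths in mm; the calibration is good to about 2 mm. A picture is of the moment at which its call begins: read the wrist's pose just before it. camera_model takes no time and is no camera call; for the wrist camera it gives the pose at the moment of the call.
- robot.finish_job(): hands the job in; it is judged then, once.
The state is a dict: "clock": time; "qpos": joint angles; "dq": joint speeds; "effort": joint torques, N m; "position": TCP position; "eef_rot": TCP orientation; "contact_force": force on the tool from outside, world axes, zero at the start; "ft_torque": the same for the moment, N m; "width": finger opening in mm; "finger_force": force on a finger pad.
Only numpy, scipy, OpenCV 4.12 (cv2) and the standard library are available. Lean on these libraries where they do the work, as an engineer would, in place of code of your own. Each camera call takes 0.05 s, during which the arm holds its last target. There are 200 camera calls.

## Working session

There is one attempt and no reset: what is moved stays moved. The work goes in short steps, Python scripts to look and compute and a tool call to move; the robot and the scene stay as the last step left them, time stands still between calls to the robot, and variables do not carry over. Pictures are saved under pics/ and viewed, at most 14 in all, crops included, and the job is handed in when it is done.

Besides the shell and the picture viewer there is one more tool, called by a JSON object that holds its "method" and its "body". servo_tool: Moves the arm, as the interface text tells. Its arguments: {"type":"object","properties":{"rows":{"type":"array","items":{"type":"array","items":{"type":"number"}}}},"required":["rows"]}

```bash
ls; mkdir -p pics; python3 - <<'E'
from station import telemetry, vision, robot
import cv2, numpy as np
np.set_printoptions(precision=4,suppress=True)
print(telemetry.get_obs())
for n in ("top","scene"):
    im=vision.capture(n); cv2.imwrite(f"pics/{n}0.png",im[...,::-1]); print(n,vision.camera_model(n))
print(vision.camera_model("wrist"))
E
```

```text
pics
{'clock': 0.0, 'qpos': array([-1.2511,  0.3595,  1.5115,  0.    ,  1.2725, -0.1151]), 'dq': array([-0.0013,  0.0008, -0.0006, -0.0004,  0.0013,  0.002 ]), 'effort': array([  0.0031, -52.7609, -27.8619,   0.0002,   0.0132,   0.    ]), 'position': array([ 252.5011, -543.4615,  208.2433]), 'eef_rot': array([-0.0009,  0.9765,  0.2157, -0.0001]), 'contact_force': array([-0.0922,  0.325 ,  0.1674]), 'ft_torque': array([0.0095, 0.0833, 0.0117]), 'finger_force': 0.0, 'width': 85.54310485459023}
top {'fx': 452.3674599957598, 'fy': 452.3674599957598, 'cx': 282.48609155037104, 'cy': 213.59737475230443, 'position': array([ 449.9385,   -8.1786, 1134.9936]), 'rotation': array([-0.6953, -0.0562,  0.0526,  0.7146])}
scene {'fx': 415.550487234852, 'fy': 415.550487234852, 'cx': 281.05316191836533, 'cy': 211.9401433458483, 'position': array([1101.315 , -116.7384,  872.2887]), 'rotation': array([0.7492, 0.2093, 0.1652, 0.6064])}
{'fx': 301.9357476149, 'fy': 301.9357476149, 'cx': 281.8317221570048, 'cy': 209.7602673898652, 'position': array([ 320.8033, -510.9449,  372.459 ]), 'rotation': array([ 0.8334, -0.127 ,  0.082 , -0.5316])}
```

View pics/top0.png

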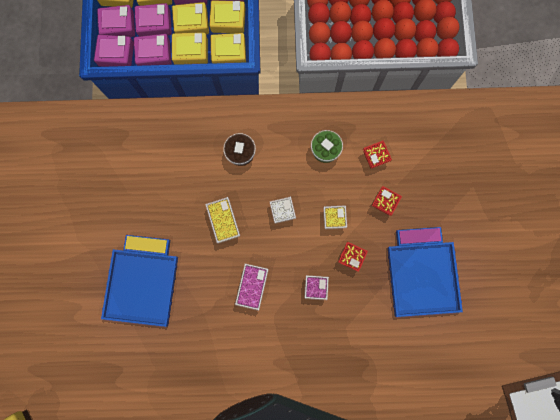

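View pics/scene0.png

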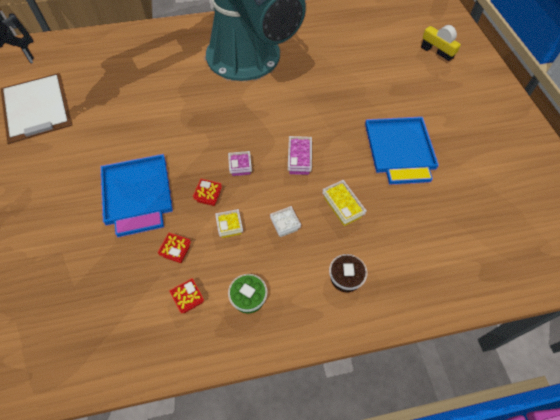

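The top view shows the yellow tray at (140,288) and the purple tray at (425,280). The full yellow pack is at (222,220), full purple (252,287), half purple (317,288), half yellow (335,217), and half white (283,210). Red decoys are at (352,257), (386,201) and (377,155), and the tubs at (239,149) and (327,146). The scene view agrees.

```bash
cat > h.py <<'E'
import numpy as np, cv2
from scipy.spatial.transform import Rotation as R
from station import telemetry, vision, robot
np.set_printoptions(precision=3,suppress=True)
def rot(q): return R.from_quat(np.r_[q[1:],q[0]])
def cast(m,px,z):
    px=np.atleast_2d(px).astype(float)
    d=np.c_[(px[:,0]-m['cx'])/m['fx'],-(px[:,1]-m['cy'])/m['fy'],-np.ones(len(px))]
    d=rot(m['rotation']).apply(d); p=np.array(m['position'])
    return p+d*((z-p[2])/d[:,2])[:,None]
HSV={'purple':((135,70,50),(170,255,255)),'yellow':((22,110,90),(38,255,255)),'blue':((100,140,50),(118,255,255))}
def blobs(im,c,amin=80,close=5):
    hsv=cv2.cvtColor(im,cv2.COLOR_RGB2HSV)
    k=cv2.inRange(hsv,*HSV[c]); k=cv2.morphologyEx(k,cv2.MORPH_CLOSE,np.ones((close,close)))
    cs,_=cv2.findContours(k,cv2.RETR_EXTERNAL,cv2.CHAIN_APPROX_NONE)
    return [c for c in cs if cv2.contourArea(c)>amin]
def rect(m,c,z):
    p=cast(m,c.reshape(-1,2),z)[:,:2].astype(np.float32)
    (ctr,(w,h),a)=cv2.minAreaRect(p)
    if w<h: w,h,a=h,w,a+90
    a=(a+90)%180-90
    return np.array([*ctr,w,h,np.radians(a)])
E
python3 - <<'E'
from h import *
m=vision.camera_model("top"); im=cv2.imread("pics/top0.png")[...,::-1].copy()
for c in HSV:
    for b in blobs(im,c):
        print(c,cv2.boundingRect(b),rect(m,b,{'blue':18}.get(c,38)))
s=cv2.resize(im[180:320,190:380],None,fx=4,fy=4,interpolation=cv2.INTER_CUBIC); cv2.imwrite("pics/crop.png",s[...,::-1])
E
```

```text
purple (306, 278, 21, 20) [440.093 -80.74   46.246  45.976   1.473]
purple (238, 266, 28, 42) [446.586  73.851  92.235  50.603  -0.262]
purple (400, 228, 41, 16) [ 557.253 -336.911   97.882   31.18    -1.524]
purple (94, 3, 78, 63) [1106.518  374.585  200.617  172.75    -1.56 ]
yellow (5, 412, 20, 8) [167.035 624.347  43.909  15.265   1.546]
yellow (343, 246, 20, 18) [ 512.416 -173.416   43.808   40.659   -0.404]
yellow (125, 236, 42, 17) [554.902 330.455  97.619  30.819   1.433]
yellow (325, 208, 20, 19) [ 608.447 -132.305   46.51    44.567    1.543]
yellow (208, 200, 30, 41) [609.985 143.088  91.453  50.194   0.295]
yellow (378, 194, 20, 17) [ 646.422 -261.204   41.744   38.352   -0.543]
yellow (367, 144, 21, 17) [ 764.693 -247.289   42.134   41.151   -1.159]
yellow (172, 0, 74, 64) [1110.587  176.788  190.796  176.004   -1.567]
yellow (98, 0, 74, 7) [1196.399  372.513  194.687   17.358    1.539]
blue (101, 235, 76, 92) [470.768 346.778 208.224 162.514  -0.141]
blue (388, 227, 74, 90) [ 472.916 -345.312  208.275  163.323    0.046]
blue (79, 0, 181, 98) [1077.853  284.702  480.311  276.674    1.541]
```

View pics/crop.png

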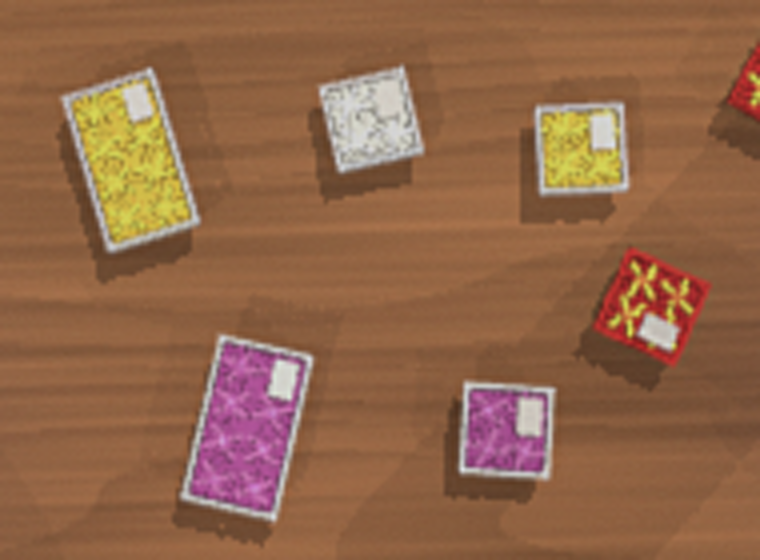

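{"method": "servo_tool", "body": {"rows": [[0,0,0.174,0,0,0,85],[0,0,0.174,0,0,0,85],[0,0,0.174,0,0,0,85],[0,0,0.174,0,0,0,85],[0,0,0,1.7,-20,0,85],[0,0,0,1.7,-40,0,85],[0,0,0,1.7,-45,0,85],[0,0,0,1.7,-45,0,85],[0,0,0,1.7,-45,0,85],[0,0,0,1.7,-45,0,85],[0,0,0,1.7,-45,0,85],[0,0,0,1.7,-45,0,85],[0,0,0,1.7,-45,0,85],[0,0,0,1.7,-45,0,85],[0,0,0,1.7,-45,0,85],[0,0,0,1.7,-45,0,85],[0,0,0,1.7,-45,0,85],[0,0,0,1.7,-45,0,85],[0,0,0,1.7,-30,0,85],[0,0,0,2.1,-17,0,85]]}}

```text
clock: 2.6
position: [445.4, 75.7, 208.9]
eef_rot: [-0.0, 0.992, -0.128, -0.0]
contact_force: [0.6, 0.3, -0.6]
width: 85.2
finger_force: 0.0
```

```bash
cat >> h.py <<'E'
def pose():
    o=telemetry.get_obs(); x=rot(o['eef_rot']).as_matrix()[:,0]
    return o['position'],np.arctan2(x[1],x[0]),o
def go(x,y,z,th):
    p,f,o=pose(); d=np.array([x,y,z])-p; c,s=np.cos(th),np.sin(th)
    print('clock %.2f'%o['clock'],'at',p,'yaw %.3f'%f,'| turn %.3f'%(f-th),'then shift',np.array([d[0]*c+d[1]*s,d[0]*s-d[1]*c,-d[2]]),'F',o['contact_force'],'w %.1f'%o['width'])
def look(n,tag,cols=('purple','yellow'),z=38):
    m=vision.camera_model(n); im=vision.capture(n); cv2.imwrite(f"pics/{n}{tag}.png",im[...,::-1])
    for c in cols:
        for b in blobs(im,c): print(n,c,cv2.boundingRect(b),rect(m,b,z))
E
python3 - <<'E'
from h import *
look("wrist",1,HSV); go(446.6,73.9,208,-0.262)
E
```

```text
wrist purple (258, 144, 46, 80) [445.27   77.441  91.504  49.786  -0.253]
wrist purple (396, 132, 43, 46) [440.031 -76.094  46.005  45.614  -0.081]
wrist yellow (0, 129, 84, 37) [553.162 323.637  95.412  29.242   1.432]
wrist yellow (503, 43, 19, 29) [ 513.497 -180.833   23.561   15.982    0.069]
wrist yellow (470, 38, 30, 48) [ 515.786 -155.907   43.755   19.801   -0.428]
wrist yellow (127, 0, 92, 102) [608.753 145.435  92.499  49.803   0.277]
wrist blue (0, 126, 151, 170) [472.564 331.31  196.471 160.379  -0.141]
clock 2.65 at [446.54   76.495 209.051] yaw -0.257 | turn 0.005 then shift [0.73  2.49  1.051] F [0.384 0.501 0.255] w 85.4
```

View pics/wrist1.png

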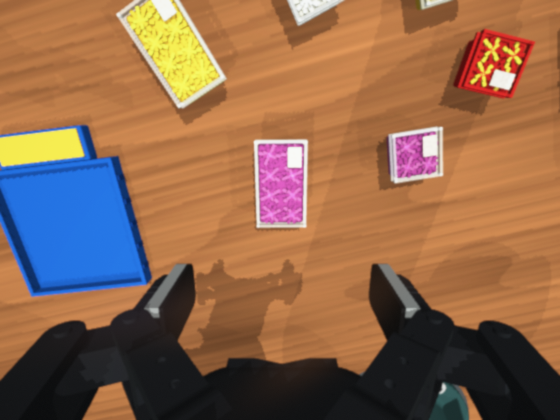

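The wrist view shows the full purple pack centred at (281,184) between the fingers, with the half purple pack at (416,156).

{"method": "servo_tool", "body": {"rows": [[0,0,0,-0.5,0,20,85],[0,0,0,-0.5,0,40,85],[0,0,0,0,0,45,85],[0,0,0,0,0,40,85],[0,0,0,0,0,30,85],[0,0,0,0,0,15,85],[0,0,0,0,0,10,85],[0,0,0,0,0,5,85],[0,0,0,0,0,0,85],[0,0,0,0,0,0,40],[0,0,0,0,0,0,40],[0,0,0,0,0,0,40],[0,0,0,0,0,0,40],[0,0,0,0,0,0,40],[0,0,0,0,0,0,40]]}}

```text
clock: 4.53
position: [446.1, 74.1, 5.1]
eef_rot: [-0.0, 0.991, -0.13, 0.001]
contact_force: [-1.4, -0.2, 8.9]
width: 56.4
finger_force: 62.2
```

```bash
python3 - <<'E'
from h import *
go(453,-348,100,0.046); print(pose()[2]['finger_force'])
E
```

```text
clock 4.53 at [446.104  74.136   5.127] yaw -0.261 | turn -0.307 then shift [-12.523 422.006 -94.873] F [-1.442 -0.174  8.877] w 56.4
62.18203067779541
```

{"method": "servo_tool", "body": {"rows": [[0,0,0,0,0,-10,40],[0,0,0,0,0,-20,40],[0,0,-0.077,0,0,-25,40],[0,0,-0.077,0,0,-25,40],[0,0,-0.077,0,0,-20,40],[0,0,-0.076,0,0,-10,40],[0,0,0,-1,20,0,40],[0,0,0,-1,35,0,40],[0,0,0,-1,42,0,40],[0,0,0,-1,42,0,40],[0,0,0,-1,42,0,40],[0,0,0,-1,42,0,40],[0,0,0,-1,42,0,40],[0,0,0,-1,42,0,40],[0,0,0,-1,42,0,40],[0,0,0,-1,38,0,40],[0,0,0,-1,25,0,40],[0,0,0,-1.5,10,0,40],[0,0,0,0,0,0,40]]}}

```text
clock: 6.9
position: [452.0, -347.6, 114.0]
eef_rot: [-0.0, 1.0, 0.023, -0.0]
contact_force: [0.1, 0.1, -1.0]
width: 56.3
finger_force: 65.0
```

```bash
python3 - <<'E'
from h import *
look("wrist",2,("blue","purple"),18); go(453,-348,12,0.046); print(pose()[2]['finger_force'])
E
```

```text
wrist blue (183, 50, 195, 218) [ 481.68  -343.529  187.236  160.457    0.046]
wrist purple (211, 284, 14, 44) [ 341.698 -287.716   50.504   12.787    0.021]
wrist purple (228, 187, 108, 167) [ 376.721 -349.976  180.332   96.407    0.047]
wrist purple (0, 177, 25, 53) [ 440.534 -108.725   48.58    16.356    0.042]
wrist purple (216, 53, 128, 45) [ 557.072 -340.245   99.613   32.042   -1.525]
clock 6.95 at [ 451.936 -346.854  113.931] yaw 0.046 | turn -0.000 then shift [  1.01    1.194 101.931] F [-0.319  0.038 -1.939] w 56.1
65.00995874404907
```

View pics/wrist2.png

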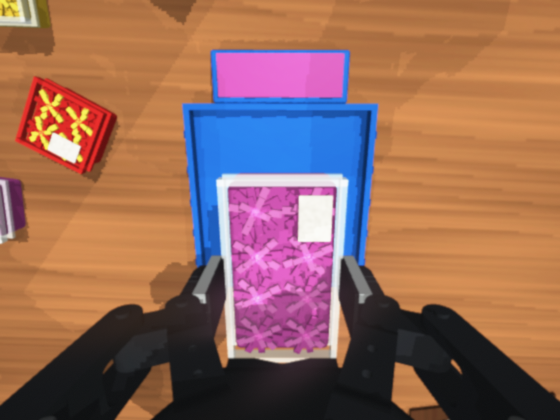

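The pack is held level over the purple tray (edges cols 185–376). The card is centred at (280,76), and tray and pack are aligned.

{"method": "servo_tool", "body": {"rows": [[0,0,0,0,-1,15,40],[0,0,0,0,-1,25,40],[0,0,0,0,0,25,40],[0,0,0,0,0,18,40],[0,0,0,0,0,10,40],[0,0,0,0,0,5,40],[0,0,0,0,0,3,40],[0,0,0,0,0,2,40],[0,0,0,0,0,0,40]]}}

```text
clock: 8.07
position: [452.4, -346.3, 11.4]
eef_rot: [0.0, 1.0, 0.023, 0.0]
contact_force: [-0.9, -0.1, -1.0]
width: 56.0
finger_force: 65.0
```

{"method": "servo_tool", "body": {"rows": [[0,0,0,0,0,0.5,40],[0,0,0,0,0,0.5,40],[0,0,0,0,0,0,40]]}}

```text
clock: 8.45
position: [452.3, -346.2, 10.3]
eef_rot: [0.0, 1.0, 0.023, 0.0]
contact_force: [-0.6, -0.0, 0.5]
width: 56.2
finger_force: 65.1
```

{"method": "servo_tool", "body": {"rows": [[0,0,0,0,0,0.5,40],[0,0,0,0,0,0.3,40],[0,0,0,0,0,0,40]]}}

```text
clock: 8.82
position: [452.3, -346.3, 10.2]
eef_rot: [0.0, 1.0, 0.023, 0.0]
contact_force: [-2.2, -0.0, 8.5]
width: 56.0
finger_force: 66.1
```

Contact at 8.5 N: the pack is on the tray floor. I'll release it and rise.

{"method": "servo_tool", "body": {"rows": [[0,0,0,0,0,0,70],[0,0,0,0,0,0,85],[0,0,0,0,0,0,85],[0,0,0,0,0,0,85],[0,0,0,0,0,-10,85],[0,0,0,0,0,-30,85],[0,0,-0.06,0,0,-40,85],[0,0,-0.06,0,0,-45,85],[0,0,-0.06,0,0,-40,85],[0,0,-0.06,0,0,-25,85],[0,0,0,0,0,0,85]]}}

```text
clock: 10.2
position: [453.5, -347.3, 202.2]
eef_rot: [0.002, 0.99, 0.142, 0.002]
contact_force: [-0.4, -0.5, -0.3]
width: 84.7
finger_force: 0.0
```

```bash
python3 - <<'E'
from h import *
look("wrist",3,("purple",),42); go(609.5,144.5,200,0.286)
E
```

```text
wrist purple (250, 143, 62, 88) [ 450.716 -345.398   92.061   49.656    0.045]
wrist purple (67, 115, 12, 40) [ 445.235 -122.181   42.369    5.504   -0.106]
wrist purple (13, 102, 48, 54) [440.888 -85.059  45.423  44.606  -0.095]
wrist purple (255, 63, 97, 54) [ 554.982 -339.114   92.955   29.89    -1.528]
clock 10.25 at [ 452.613 -346.441  200.397] yaw 0.285 | turn -0.001 then shift [ 289.017 -426.738    0.397] F [-0.243  0.158 -0.128] w 85.2
```

{"method": "servo_tool", "body": {"rows": [[0,0,0,11.6,-17.1,0,85],[0,0,0,20.2,-29.9,0,85],[0,0,0,26,-38.4,0,85],[0,0,0,26,-38.4,0,85],[0,0,0,26,-38.4,0,85],[0,0,0,26,-38.4,0,85],[0,0,0,26,-38.4,0,85],[0,0,0,26,-38.4,0,85],[0,0,0,26,-38.4,0,85],[0,0,0,26,-38.4,0,85],[0,0,0,23.1,-34.1,0,85],[0,0,0,17.3,-25.6,0,85],[0,0,0,8.7,-12.8,0,85],[0,0,0,0,0,0,85]]}}

```text
clock: 12.0
position: [608.2, 145.6, 198.3]
eef_rot: [-0.0, 0.99, 0.143, -0.001]
contact_force: [0.6, 0.7, -0.2]
width: 85.5
finger_force: 0.0
```

```bash
python3 - <<'E'
from h import *
look("wrist",4,("yellow",)); go(609.5,144.5,4,0.286)
E
```

```text
wrist yellow (482, 305, 33, 19) [ 528.159 -163.367   41.323   24.94    -1.376]
wrist yellow (481, 228, 48, 41) [ 610.158 -126.271   46.187   43.914    0.039]
wrist yellow (467, 221, 21, 34) [614.488 -86.38   42.942   7.68    0.007]
wrist yellow (65, 150, 90, 58) [563.217 329.353  93.147  29.537   1.431]
wrist yellow (259, 143, 47, 83) [609.264 146.748  92.019  49.64    0.284]
clock 12.05 at [608.213 144.655 198.51 ] yaw 0.286 | turn 0.000 then shift [  1.191   0.512 194.51 ] F [ 0.455  0.145 -0.137] w 84.9
```

{"method": "servo_tool", "body": {"rows": [[0,0,0,0.5,-0.5,20,85],[0,0,0,0.5,-0.5,40,85],[0,0,0,0,0,45,85],[0,0,0,0,0,40,85],[0,0,0,0,0,25,85],[0,0,0,0,0,12,85],[0,0,0,0,0,8,85],[0,0,0,0,0,4,85],[0,0,0,0,0,0,85],[0,0,0,0,0,0,40],[0,0,0,0,0,0,40],[0,0,0,0,0,0,40],[0,0,0,0,0,0,40],[0,0,0,0,0,0,40],[0,0,0,0,0,0,40]]}}

```text
clock: 13.92
position: [610.4, 146.1, 6.5]
eef_rot: [-0.0, 0.99, 0.142, 0.001]
contact_force: [-0.2, -1.1, 5.8]
width: 56.4
finger_force: 63.7
```

```bash
python3 - <<'E'
from h import *
go(451,351,110,-0.14)
E
```

```text
clock 13.93 at [610.444 146.113   6.468] yaw 0.286 | turn 0.426 then shift [-186.474 -180.633 -103.532] F [-0.221 -1.064  5.817] w 56.4
```

{"method": "servo_tool", "body": {"rows": [[0,0,0,0,0,-10,40],[0,0,0,0,0,-20,40],[0,0,0.107,0,0,-25,40],[0,0,0.107,0,0,-25,40],[0,0,0.106,0,0,-20,40],[0,0,0.106,0,0,-10,40],[0,0,0,-11.2,-10.8,0,40],[0,0,0,-22.4,-21.7,0,40],[0,0,0,-31.7,-30.7,0,40],[0,0,0,-35.4,-34.3,0,40],[0,0,0,-33.6,-32.5,0,40],[0,0,0,-26.1,-25.3,0,40],[0,0,0,-16.8,-16.3,0,40],[0,0,0,-9.3,-9,0,40],[0,0,0,0,0,0,40],[0,0,0,0,0,0,40]]}}

```text
clock: 15.92
position: [450.8, 350.4, 115.3]
eef_rot: [0.0, 0.998, -0.07, 0.0]
contact_force: [-0.0, -0.3, -0.7]
width: 55.5
finger_force: 64.0
```

```bash
python3 - <<'E'
from h import *
look("wrist",5,("blue","yellow"),18); go(451,351,11.5,-0.14)
E
```

```text
wrist blue (181, 51, 194, 218) [479.986 350.277 188.322 160.798  -0.135]
wrist yellow (229, 184, 107, 168) [378.181 361.006 181.132  95.826  -0.144]
wrist yellow (214, 55, 127, 43) [554.972 339.903  98.982  30.803   1.431]
clock 15.97 at [450.93  350.239 115.284] yaw -0.141 | turn -0.001 then shift [ -0.037  -0.763 103.784] F [ 0.721  0.289 -0.261] w 56.1
```

View pics/wrist5.png

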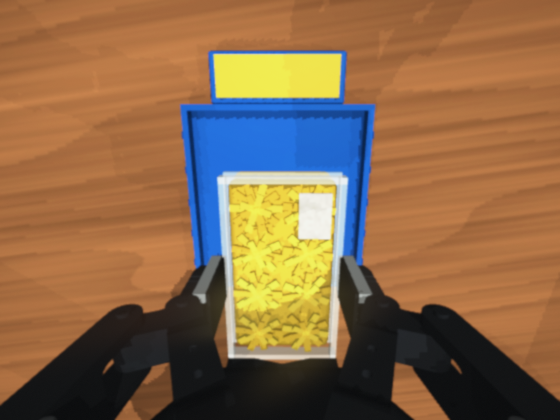

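The yellow pack is held over its tray, which is centred at about col 278 against the pack's 283, so I'll shift 3 mm towards +y and lower.

{"method": "servo_tool", "body": {"rows": [[0,0,0,0,-1.5,15,40],[0,0,0,0,-1.5,25,40],[0,0,0,0,0,25,40],[0,0,0,0,0,18,40],[0,0,0,0,0,10,40],[0,0,0,0,0,5,40],[0,0,0,0,0,3,40],[0,0,0,0,0,2,40],[0,0,0,0,0,0.5,40],[0,0,0,0,0,0,40]]}}

```text
clock: 17.23
position: [451.0, 354.0, 12.2]
eef_rot: [-0.0, 0.998, -0.07, 0.0]
contact_force: [-0.5, 0.8, -0.6]
width: 55.7
finger_force: 64.0
```

{"method": "servo_tool", "body": {"rows": [[0,0,0,0,0,0.5,40],[0,0,0,0,0,0.5,40],[0,0,0,0,0,0,40]]}}

```text
clock: 17.6
position: [450.9, 354.0, 11.5]
eef_rot: [-0.0, 0.998, -0.07, 0.0]
contact_force: [-0.7, -1.3, 5.5]
width: 56.2
finger_force: 64.6
```

{"method": "servo_tool", "body": {"rows": [[0,0,0,0,0,0,70],[0,0,0,0,0,0,85],[0,0,0,0,0,0,85],[0,0,0,0,0,0,85],[0,0,0,0,0,-10,85],[0,0,0,0,0,-30,85],[0,0,-0.025,0,0,-40,85],[0,0,-0.025,0,0,-45,85],[0,0,0,0,0,-40,85],[0,0,0,0,0,-25,85],[0,0,0,0,0,0,85]]}}

```text
clock: 18.98
position: [452.2, 354.8, 203.8]
eef_rot: [-0.002, 0.999, -0.045, 0.002]
contact_force: [-0.6, 0.2, -0.7]
width: 85.0
finger_force: 0.0
```

```bash
python3 - <<'E'
from h import *
look("wrist",6,("yellow",),42); go(440.3,-79.5,200,-0.09)
E
```

```text
wrist yellow (92, 393, 44, 27) [157.625 626.118  62.113  48.244   1.485]
wrist yellow (260, 146, 49, 83) [450.267 354.58   91.902  49.741  -0.144]
wrist yellow (243, 71, 92, 35) [553.182 340.187  91.393  28.936   1.432]
clock 19.02 at [451.211 354.126 202.001] yaw -0.090 | turn -0.000 then shift [ 28.106 432.851   2.001] F [-0.266  0.765  0.288] w 85.0
```

{"method": "servo_tool", "body": {"rows": [[0,0,0,2.2,20,0,85],[0,0,0,2.2,35,0,85],[0,0,0,2.2,42,0,85],[0,0,0,2.2,42,0,85],[0,0,0,2.2,42,0,85],[0,0,0,2.2,42,0,85],[0,0,0,2.2,42,0,85],[0,0,0,2.2,42,0,85],[0,0,0,2.2,42,0,85],[0,0,0,2.2,42,0,85],[0,0,0,2.2,25,0,85],[0,0,0,2.2,12,0,85],[0,0,0,1.6,5,0,85],[0,0,0,0,0,0,85],[0,0,0,0,0,0,85]]}}

```text
clock: 20.9
position: [439.5, -79.1, 200.7]
eef_rot: [-0.0, 0.999, -0.045, -0.0]
contact_force: [-0.2, -0.4, -0.4]
width: 85.0
finger_force: 0.0
```

```bash
python3 - <<'E'
from h import *
look("wrist",7,("purple",),36); go(440.3,-79.5,4,-0.09)
E
```

```text
wrist purple (261, 166, 42, 40) [439.565 -78.363  45.566  44.397   1.482]
wrist purple (486, 113, 13, 82) [ 452.973 -306.887   87.83     8.211    0.045]
wrist purple (505, 108, 55, 91) [ 449.535 -349.685   94.117   48.918    0.053]
wrist purple (474, 27, 86, 46) [ 554.67  -320.283   83.137   30.459   -1.526]
clock 20.95 at [439.545 -79.118 200.741] yaw -0.089 | turn 0.001 then shift [  0.786   0.312 196.741] F [ 0.775 -0.166 -0.495] w 85.1
```

{"method": "servo_tool", "body": {"rows": [[0,0,0,0,0,20,85],[0,0,0,0,0,40,85],[0,0,0,0,0,45,85],[0,0,0,0,0,40,85],[0,0,0,0,0,25,85],[0,0,0,0,0,12,85],[0,0,0,0,0,8,85],[0,0,0,0,0,4,85],[0,0,0,0,0,0,85],[0,0,0,0,0,0,36],[0,0,0,0,0,0,36],[0,0,0,0,0,0,36],[0,0,0,0,0,0,36],[0,0,0,0,0,0,36],[0,0,0,0,0,0,36]]}}

```text
clock: 22.82
position: [440.1, -80.1, 7.9]
eef_rot: [0.0, 0.999, -0.045, 0.001]
contact_force: [-2.4, -0.2, 13.3]
width: 51.1
finger_force: 59.9
```

```bash
python3 - <<'E'
from h import *
go(450.5,-346,120,0.045)
E
```

```text
clock 22.82 at [440.064 -80.056   7.916] yaw -0.090 | turn -0.135 then shift [  -1.538  266.144 -112.084] F [-2.44  -0.217 13.296] w 51.1
```

{"method": "servo_tool", "body": {"rows": [[0,0,0,0,0,-10,36],[0,0,0,0,0,-20,36],[0,0,-0.045,0,0,-27,36],[0,0,-0.045,0,0,-25,36],[0,0,-0.045,0,0,-20,36],[0,0,0,0,0,-10,36],[0,0,0,0,15,0,36],[0,0,0,-0.5,30,0,36],[0,0,0,-0.5,42,0,36],[0,0,0,-0.5,45,0,36],[0,0,0,0,45,0,36],[0,0,0,0,40,0,36],[0,0,0,0,27,0,36],[0,0,0,0,15,0,36],[0,0,0,0,7,0,36],[0,0,0,0,0,0,36],[0,0,0,0,0,0,36]]}}

```text
clock: 24.95
position: [450.0, -344.5, 118.8]
eef_rot: [-0.0, 1.0, 0.023, -0.0]
contact_force: [0.3, 0.5, -1.8]
width: 50.8
finger_force: 62.4
```

```bash
python3 - <<'E'
from h import *
look("wrist",8,("purple",),42); go(450.5,-346,48,0.045)
E
```

```text
wrist purple (218, 284, 14, 16) [ 369.678 -296.348   14.709   10.249   -0.517]
wrist purple (236, 229, 93, 81) [ 392.727 -346.539   80.311   79.755   -1.525]
wrist purple (243, 153, 79, 61) [ 471.777 -342.834   65.427   49.812   -1.525]
wrist purple (221, 52, 126, 43) [ 554.33  -340.246   90.579   28.222   -1.525]
clock 25.00 at [ 450.01  -344.539  118.805] yaw 0.046 | turn 0.001 then shift [ 0.423  1.481 70.805] F [-0.374 -0.267 -0.921] w 50.5
```

View pics/wrist8.png

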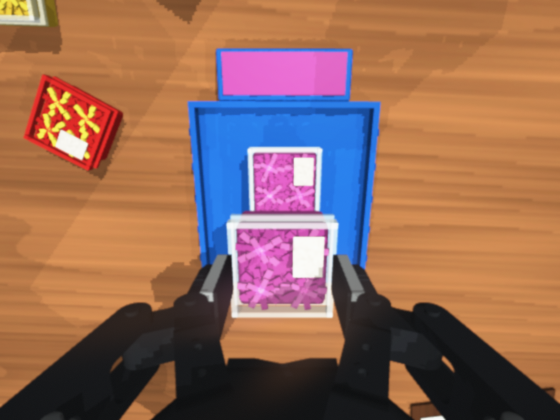

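```bash
cat >> h.py <<'E'
def rel(tag,c,ztop):
    # held half vs. full below, one wrist image
    m=vision.camera_model("wrist"); p,f,o=pose(); im=vision.capture("wrist"); cv2.imwrite(f"pics/wrist{tag}.png",im[...,::-1])
    u=np.array([np.cos(f),np.sin(f)]); v=np.array([-u[1],u[0]])
    for b in blobs(im,c,300,3):
        x,y,w,h=cv2.boundingRect(b)
        for z in (45,ztop):
            q=cast(m,b.reshape(-1,2),z)[:,:2]-p[:2]
            a,s=q@u,q@v
            print((x,y,w,h),z,'along %.1f %.1f'%(a.min(),a.max()),'across %.1f %.1f mid %.1f'%(s.min(),s.max(),(s.min()+s.max())/2), 'ang %.3f'%(rect(m,b,z)[4]-f))
E
python3 - <<'E'
from h import *
rel(9,"purple",146.9); go(450.5,-346,48,0.045)
E
```

```text
(236, 229, 93, 81) 45 along -95.0 -16.2 across -39.1 40.2 mid 0.5 ang -1.571
(236, 229, 93, 81) 146.9 along -22.0 23.0 across -22.1 23.3 mid 0.6 ang -1.571
(243, 153, 79, 61) 45 along -2.1 47.1 across -31.7 32.9 mid 0.6 ang -1.571
(243, 153, 79, 61) 146.9 along 31.1 59.2 across -17.8 19.1 mid 0.6 ang -1.571
(221, 52, 126, 44) 45 along 89.5 118.1 across -45.2 44.3 mid -0.4 ang -1.571
(221, 52, 126, 44) 146.9 along 83.4 99.8 across -25.6 25.6 mid 0.0 ang -1.571
clock 25.05 at [ 450.064 -344.716  118.862] yaw 0.046 | turn 0.001 then shift [ 0.378  1.302 70.862] F [-0.571  0.193 -1.253] w 50.7
```

The held half pack sits level at (283,265), and the full pack under it is centred on the same line. The offset is about 0.5 mm, so I'll lower.

{"method": "servo_tool", "body": {"rows": [[0,0,0,0.5,0,10,36],[0,0,0,0,0,20,36],[0,0,0,0,0,17,36],[0,0,0,0,0,9,36],[0,0,0,0,0,5,36],[0,0,0,0,0,2,36],[0,0,0,0,0,1,36],[0,0,0,0,0,0,36]]}}

```text
clock: 26.05
position: [450.8, -345.9, 55.1]
eef_rot: [0.0, 1.0, 0.022, 0.0]
contact_force: [-0.6, 0.1, -1.0]
width: 51.0
finger_force: 62.4
```

{"method": "servo_tool", "body": {"rows": [[0,0,0,0,0,0.5,36],[0,0,0,0,0,0.5,36],[0,0,0,0,0,0,36]]}}

```text
clock: 26.42
position: [450.6, -345.7, 53.8]
eef_rot: [-0.0, 1.0, 0.022, 0.0]
contact_force: [0.1, -1.0, -1.0]
width: 50.5
finger_force: 62.4
```

{"method": "servo_tool", "body": {"rows": [[0,0,0,0,0,0.5,36],[0,0,0,0,0,0.3,36],[0,0,0,0,0,0,36]]}}

```text
clock: 26.8
position: [450.6, -345.7, 53.1]
eef_rot: [-0.0, 1.0, 0.022, -0.0]
contact_force: [0.0, 0.8, 2.6]
width: 50.7
finger_force: 62.9
```

{"method": "servo_tool", "body": {"rows": [[0,0,0,0,0,0,55],[0,0,0,0,0,0,65],[0,0,0,0,0,0,85],[0,0,0,0,0,0,85],[0,0,0,0,0,-10,85],[0,0,0,0,0,-25,85],[0,0,0.02,0,0,-35,85],[0,0,0.02,0,0,-35,85],[0,0,0.02,0,0,-30,85],[0,0,0,0,0,-15,85],[0,0,0,0,0,0,85]]}}

```text
clock: 28.18
position: [451.1, -346.2, 204.0]
eef_rot: [0.001, 1.0, -0.007, 0.001]
contact_force: [0.7, 0.9, -0.2]
width: 84.9
finger_force: 0.0
```

```bash
python3 - <<'E'
from h import *
look("wrist",10,("purple",),81); go(609,-130,200,-0.015)
E
```

```text
wrist purple (257, 173, 48, 54) [ 446.262 -345.108   53.616   45.322    0.046]
wrist purple (257, 144, 47, 26) [ 489.423 -344.267   43.341   21.767   -1.52 ]
wrist purple (228, 67, 94, 38) [ 551.507 -341.26    81.565   26.428   -1.527]
clock 28.23 at [ 450.472 -345.554  202.805] yaw -0.015 | turn 0.000 then shift [ 155.277 -217.908    2.805] F [-0.091  0.432 -0.96 ] w 85.0
```

View pics/wrist10.png

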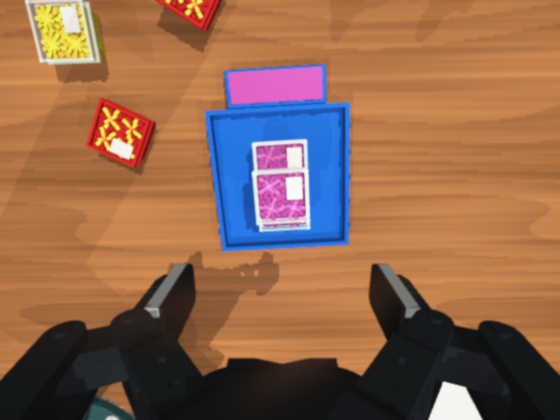

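The purple half pack sits flat and centred on the full pack at (281,200). On to the half yellow pack.

{"method": "servo_tool", "body": {"rows": [[0,0,0,9.3,-13.1,0,85],[0,0,0,18.6,-26.1,0,85],[0,0,0,26.4,-37,0,85],[0,0,0,28,-39.2,0,85],[0,0,0,28,-39.2,0,85],[0,0,0,23.3,-32.7,0,85],[0,0,0,14,-19.6,0,85],[0,0,0,7.7,-11,0,85],[0,0,0,0,0,0,85],[0,0,0,0,0,0,85]]}}

```text
clock: 29.48
position: [608.5, -130.7, 202.6]
eef_rot: [0.0, 1.0, -0.008, -0.001]
contact_force: [0.3, -0.9, -0.7]
width: 85.3
finger_force: 0.0
```

```bash
python3 - <<'E'
from h import *
look("wrist",11,("yellow",),36); go(609,-130,7.5,-0.015)
E
```

```text
wrist yellow (321, 251, 14, 20) [ 515.135 -184.211   25.702   14.951    0.077]
wrist yellow (294, 243, 25, 32) [ 518.13  -159.691   43.571   18.988   -0.397]
wrist yellow (262, 164, 42, 41) [ 609.837 -131.134   45.464   45.435   -1.559]
wrist yellow (378, 139, 17, 24) [ 645.126 -243.135   24.625   15.644    0.003]
wrist yellow (393, 134, 34, 41) [ 640.911 -267.725   44.447   20.179   -0.465]
wrist yellow (396, 19, 28, 29) [ 755.976 -255.874   24.65    16.084   -0.727]
wrist yellow (370, 0, 49, 31) [ 774.126 -239.849   45.251   17.49    -1.324]
clock 29.52 at [ 608.533 -130.922  202.781] yaw -0.016 | turn -0.001 then shift [  0.453  -0.929 195.281] F [-0.261 -0.977  0.764] w 85.2
```

{"method": "servo_tool", "body": {"rows": [[0,0,-0.025,0.5,0,20,85],[0,0,0,0.5,0,40,85],[0,0,0,0,0,45,85],[0,0,0,0,0,40,85],[0,0,0,0,0,26,85],[0,0,0,0,0,12,85],[0,0,0,0,0,8,85],[0,0,0,0,0,4,85],[0,0,0,0,0,0,85],[0,0,0,0,0,0,36],[0,0,0,0,0,0,36],[0,0,0,0,0,0,36],[0,0,0,0,0,0,36],[0,0,0,0,0,0,36],[0,0,0,0,0,0,36]]}}

```text
clock: 31.4
position: [610.7, -130.3, 9.5]
eef_rot: [0.0, 1.0, 0.005, 0.001]
contact_force: [-2.3, -0.4, 9.4]
width: 49.6
finger_force: 60.5
```

```bash
python3 - <<'E'
from h import *
go(450.5,354,120,-0.143)
E
```

```text
clock 31.40 at [ 610.696 -130.274    9.484] yaw 0.010 | turn 0.153 then shift [-227.576 -456.501 -110.516] F [-2.291 -0.419  9.374] w 49.6
```

{"method": "servo_tool", "body": {"rows": [[0,0,0,0,0,-10,36],[0,0,0,0,0,-20,36],[0,0,0.051,0,0,-27,36],[0,0,0.051,0,0,-25,36],[0,0,0.051,0,0,-19,36],[0,0,0,0,0,-10,36],[0,0,0,-9.1,-18.3,0,36],[0,0,0,-15.9,-32,0,36],[0,0,0,-20.5,-41.1,0,36],[0,0,0,-20.5,-41.1,0,36],[0,0,0,-20.5,-41.1,0,36],[0,0,0,-20.5,-41.1,0,36],[0,0,0,-20.5,-41.1,0,36],[0,0,0,-20.5,-41.1,0,36],[0,0,0,-20.5,-41.1,0,36],[0,0,0,-20.5,-41.1,0,36],[0,0,0,-18.2,-36.5,0,36],[0,0,0,-13.7,-27.4,0,36],[0,0,0,-6.8,-13.7,0,36],[0,0,0,0,0,0,36]]}}

```text
clock: 33.9
position: [448.7, 354.7, 118.4]
eef_rot: [0.0, 0.998, -0.07, -0.001]
contact_force: [0.4, 0.0, -1.1]
width: 49.3
finger_force: 62.1
```

{"method": "servo_tool", "body": {"rows": [[0,0,0,0,0,0,36],[0,0,0,0,0,0,36]]}}

```text
clock: 34.15
position: [450.3, 353.3, 119.0]
eef_rot: [0.0, 0.997, -0.072, -0.0]
contact_force: [-0.0, 0.1, -1.4]
width: 49.2
finger_force: 62.1
```

```bash
python3 - <<'E'
from h import *
rel(12,"yellow",147); go(450.3,354.3,54.5,-0.143)
E
```

```text
(236, 228, 92, 82) 45 along -95.2 -15.5 across -39.3 39.9 mid 0.3 ang 0.015
(236, 228, 92, 82) 147 along -22.2 23.4 across -22.2 23.1 mid 0.4 ang 0.015
(244, 154, 77, 60) 45 along -2.2 46.2 across -31.2 31.8 mid 0.3 ang 1.571
(244, 154, 77, 60) 147 along 31.0 58.7 across -17.6 18.5 mid 0.4 ang 1.571
(218, 54, 125, 43) 45 along 88.7 116.7 across -42.7 46.2 mid 1.7 ang 1.571
(218, 54, 125, 43) 147 along 82.9 98.9 across -24.1 26.7 mid 1.3 ang 1.571
clock 34.20 at [450.402 353.383 119.055] yaw -0.145 | turn -0.002 then shift [-0.231 -0.893 64.555] F [-0.07   0.145 -0.196] w 49.3
```

View pics/wrist12.png

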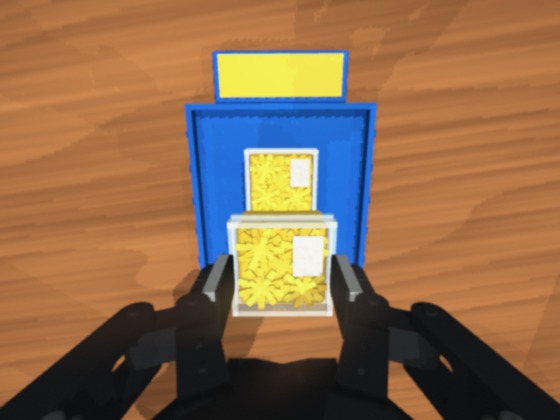

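The yellow half pack is level and aligned over the full one, at cols 282 and 281. I'll lower straight down.

{"method": "servo_tool", "body": {"rows": [[0,0,0,0,0,10,36],[0,0,0,0,0,20,36],[0,0,0,0,0,16,36],[0,0,0,0,0,9,36],[0,0,0,0,0,5,36],[0,0,0,0,0,2,36],[0,0,0,0,0,1,36],[0,0,0,0,0,0,36]]}}

```text
clock: 35.2
position: [450.2, 354.5, 56.4]
eef_rot: [-0.0, 0.997, -0.072, 0.0]
contact_force: [0.5, 1.2, -1.0]
width: 49.5
finger_force: 62.1
```

{"method": "servo_tool", "body": {"rows": [[0,0,0,0,0,0.6,36],[0,0,0,0,0,0.6,36],[0,0,0,0,0,0,36]]}}

```text
clock: 35.58
position: [450.0, 354.4, 54.9]
eef_rot: [-0.0, 0.997, -0.072, -0.0]
contact_force: [-0.7, 0.2, 0.2]
width: 49.1
finger_force: 62.1
```

{"method": "servo_tool", "body": {"rows": [[0,0,0,0,0,0.5,36],[0,0,0,0,0,0.3,36],[0,0,0,0,0,0,36]]}}

```text
clock: 35.95
position: [450.1, 354.4, 54.6]
eef_rot: [-0.0, 0.997, -0.071, 0.0]
contact_force: [-1.6, -1.1, 6.1]
width: 49.2
finger_force: 64.9
```

{"method": "servo_tool", "body": {"rows": [[0,0,0,0,0,0,55],[0,0,0,0,0,0,65],[0,0,0,0,0,0,85],[0,0,0,0,0,0,85],[0,0,0,0,0,-10,85],[0,0,0,0,0,-25,85],[0,0,0,0,0,-35,85],[0,0,0,0,0,-35,85],[0,0,0,0,0,-30,85],[0,0,0,0,0,-15,85],[0,0,0,0,0,0,85],[0,0,0,0,0,0,85]]}}

```text
clock: 37.45
position: [449.2, 353.9, 202.9]
eef_rot: [0.001, 0.997, -0.072, -0.001]
contact_force: [-0.4, 0.6, -0.9]
width: 84.8
finger_force: 0.0
```

```bash
python3 - <<'E'
from h import *
look("wrist",13,("yellow",),81); 
im=vision.capture("scene"); cv2.imwrite("pics/scene13.png",im[...,::-1])
w=cv2.imread("pics/wrist13.png")[40:260,180:400]; s=im[90:250,80:460,::-1]
out=np.zeros((600,760,3),np.uint8); out[:320]=cv2.resize(s,(760,320)); out[320:,:280]=cv2.resize(w,(280,280))
cv2.imwrite("pics/final.png",out); print(pose()[2]['clock'],pose()[2]['width'])
E
```

```text
wrist yellow (107, 398, 29, 22) [205.763 595.291  35.472  34.758   1.426]
wrist yellow (258, 173, 47, 53) [445.152 355.472  52.965  45.383  -0.143]
wrist yellow (258, 143, 47, 24) [488.587 349.155  43.378  21.401   1.428]
wrist yellow (235, 68, 93, 32) [549.664 340.605  80.882  25.198   1.428]
37.55 84.91540798575436
```

View pics/final.png

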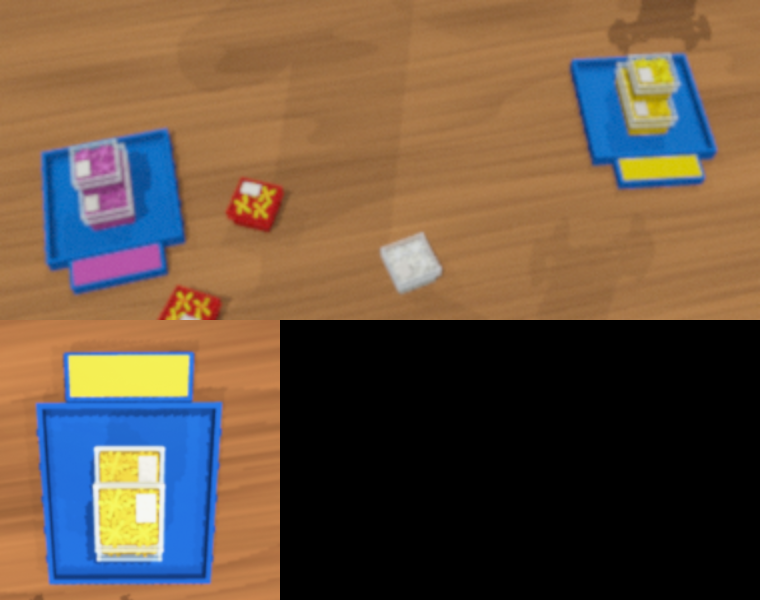

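Both stacks stand flat and centred in the right trays, and the gripper is clear, open and away from everything. The white pack, seen at (410,262) in the composite, is undisturbed.

```bash
python3 -c "
from station import robot; print(robot.finish_job())"
```

```text
the job is handed in; nothing more can be done
None
```

The job is handed in: both full-size packs lie flat in their matching trays with the half-size packs centred on top, everything is released, the arm is clear, I never moved the white pack or the tubs, and it took about 38 s of the 96 s allowed.

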